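# Move the analysers on by one test place and scan in the new one

### The arm

A 6-joint arm with a two-finger parallel gripper is mounted at the origin on the work surface. World frame = base frame: x ahead of the robot, y to its left, z up, the work surface at z = 0. Lengths are in m, angles in rad, forces in N, time in s.
With the tool pointing down it reaches from about 0.35 to 0.875 m from the base axis. Payload 4.2 kg.
Tool frame: the origin (TCP) lies at the very end of the fingers, on their centre line; the grasp point (between the pads) lies 19 mm behind it; y points along the fingers, x is the direction in which the jaws open and shut, and the axes are right-handed (so a half turn about y gives the same grasp; the last joint's range is limited). The gripper opens to 87 mm and grips with 3 to 60 N. Pads are 19 mm wide; open, the fingers measure 117 mm over their backs; the gripper's body (75 mm by 190 mm) begins 51 mm behind the grasp point.
Start: joints at [1.589, 0.385, 0.008, 0, -1.194, -0.259], TCP at [0.149, 0.607, 0.223] pointing down, gripper open.
Joint ranges: [-3.14, 3.14], [-1.21, 2.06], [-1.07, 1.41], [-3.16, 2.05], [-2.99, -0.16], [-3.1, 3.1]. Speed limits (rad/s): [2.79, 2.79, 3.14, 3.14, 3.14, 3.14].

### API

Orientations are given as [roll, pitch, yaw] about the fixed x, y, z axes, in that order (R = Rz(yaw) Ry(pitch) Rx(roll)).
In Python, from station import arm gives the robot as it stands. The module is installed in compiled form; this text tells all that it offers.
- The arm moves only by the tool play_rows, never from a script. Its argument "plan" is a list of rows, each an object of numbers: "x", "y", "z": the shift along the tool's x, y, z in m; "turn": the turn about the tool's y in rad; "fingers": the opening, from 0 (shut) to 1 (fully open). A call has 1 to 8 rows; each row is the pose to reach, as a shift and turn from the pose commanded when the call began, along the tool's axes at that moment; what a row does not reach only later rows make up. A row lasts 1/8 s, in which the tool goes at most 62.5 mm and 10.7 degrees, less where a joint would pass 70% of its speed; a pose out of reach is approached as far as the arm can. A call with a gripper value outside its range is refused whole. The fingers move at their own pace and stop on an object; "force" is the grip in N (left out, the last holds). Time passes only in rows, so rows that repeat a pose let the fingers close. It gives the time, the measured TCP pose, the force and the opening at its end, in the units of the state.
- arm.observe(): the state, without advancing time (a new reading comes with each control period).
- arm.snapshot(name): name is "side" or "top"; returns the picture (480x640x3 uint8, blue, green, red); there is no depth.
- arm.camera_model(name): a dict with "vfov" (degrees; the focal length in pixels is half the picture's height over the tangent of half this angle, whatever the lens; pixels are square), "cx", "cy" (the principal point, pixels), "k1" (the pictures are not rectified: a ray, as slopes to the right and down, at radius r is drawn at 1 + k1 r^2 times it, then the intrinsics apply), "extrinsics" (4x4, takes a point from camera to world coordinates). Camera axes: x right, y down, z forward; pixel columns grow to the right and rows downward; lengths in m; the calibration is good to about 2 mm. A picture is of the moment at which its call begins. camera_model takes no time and is no camera call.
- arm.sign_off(): hands the job in, once; it reports no verdict.
The state is a dict: "time": time; "joint_pos": joint angles; "joint_vel": joint speeds; "tau": joint torques, N m; "position": TCP position; "ee_rot": TCP orientation; "force": force on the tool from outside, world axes, zero at the start; "wrist_torque": the same for the moment, N m; "opening": opening from 0.0 (shut) to 1.0 (fully open).
Only numpy, scipy, OpenCV 4.12 (cv2) and the standard library are available. Lean on these libraries where they do the work, as an engineer would, in place of code of your own. Each camera call takes 0.05 s, during which the arm holds its last target. There are 200 camera calls.

### The job

The analyser with the green sticker has finished its test: slide it out of the blue outline into the empty green outline, then slide the waiting analyser from the yellow outline into the blue one, each ending wholly inside its tape. Keep them flat on the bench the whole way, neither lifted nor tipped, because their back covers are off and the pumps lie loose in the open bays, and steer round the filter, mouse, wrench and label roll without shifting them. Then take the barcode scanner, aim its red window at the label of the analyser now in the blue outline from about 10 cm and hold it steady for a second, and lay it back lengthwise on its black mat.

Things in the scene. Friction and masses are not known exactly. Their poses are not given: they have to be found in the camera images.
- unit_done: navy handheld analyser lying on its face, loose, 0.4-0.8 kg, 220 (x) x 80 (y) mm, friction 0.5-0.7; origin at the centre of its underside, z up, +x to its head. Bay block x -110 to 0, 80 wide, 46 high, open pocket on top; waist x 0 to 70, 50 wide, 44 high; head x 70 to 110, 70 wide, 50 high, barcode label on top. FINISHED: green 18 mm round sticker on its waist; starts in the blue outline
- unit_next: navy handheld analyser lying on its face, loose, 0.4-0.8 kg, 220 (x) x 80 (y) mm, friction 0.5-0.7; origin at the centre of its underside, z up, +x to its head. Bay block x -110 to 0, 80 wide, 46 high, open pocket on top; waist x 0 to 70, 50 wide, 44 high; head x 70 to 110, 70 wide, 50 high, barcode label on top. WAITING: no sticker; starts in the yellow outline
- unit_done_waist (a point): grip point of the finished analyser: middle of its waist, 35 mm from its centre towards +x, 28 mm above the bench; pinch across y from above (50 mm wide, upright parallel sides 70 mm long)
- unit_next_waist (a point): grip point of the waiting analyser, likewise
- label (a point): centre of the white barcode label (30 x 44 mm) on top of the head of the waiting analyser, 90 mm from its centre towards +x, 51 mm above the bench, facing up
- unit_done_bay (a point): centre of the floor of the open pocket of the finished analyser, 47.5 mm from the analyser's centre towards -x, 16 mm above the underside; pocket 57 by 56 mm, 30 mm deep
- unit_next_bay (a point): centre of the floor of the open pocket of the waiting analyser, 47.5 mm from the analyser's centre towards -x, 16 mm above the underside; pocket 57 by 56 mm, 30 mm deep
- pump_done: loose round pump, white with a steel boss, 40 mm diameter, 26 mm high, standing in the pocket of the finished analyser; origin at the centre of its underside
- pump_next: loose round pump, white with a steel boss, 40 mm diameter, 26 mm high, standing in the pocket of the waiting analyser; origin at the centre of its underside
- mark_wait: rectangle of yellow tape on the bench, flat (under 1 mm), inner size 252 mm (x) by 110 mm (y), tape 10 mm wide; origin at its centre, x along its length. Waiting place; to one side of the blue one, the left or the right.
- mark_test: rectangle of blue tape on the bench, flat (under 1 mm), inner size 252 mm (x) by 110 mm (y), tape 10 mm wide; origin at its centre, x along its length. Test place; between the other two.
- mark_done: rectangle of green tape on the bench, flat (under 1 mm), inner size 252 mm (x) by 110 mm (y), tape 10 mm wide; origin at its centre, x along its length. Place for finished analysers; empty at the start; on the other side of the blue one.
- scanner: cordless in-line barcode scanner, 170 mm long (x), lying level on tail and nose; dark handle x -60 to 38, 34 wide (y), 24 to 52 above the underside; light grey tail 38 wide; light grey head at +x, 56 wide, up to 60 high, bent 60 degrees downward; origin at the centre of its underside, z up. 0.2 kg. It reads by itself, no key to press
- scanner_grip (a point): grip point on the scanner's handle, above its origin, 38 mm above its underside; pinch across y (34 mm wide) from above
- window (a point): centre of the scanner's red window at the tip of its head, 72 mm ahead (+x) of the scanner's origin and 8 mm above its underside; its z axis is the aiming line, out of the window: 60 degrees below the scanner's +x when the scanner is level
- mat: black rubber mat, fixed, 220 mm (x) by 110 mm (y), 4 mm thick, under the scanner; origin at the centre of its underside
- filter: bystander: loose gas filter, clear cylinder with blue ends and a brass nipple, standing, 44 mm diameter, 70 mm high; origin at the centre of its underside
- mouse: bystander: loose cream computer mouse, 104 mm (x) by 56 mm (y), 31 mm high; origin at the centre of its underside
- roll: bystander: loose white roll of labels lying flat, 58 mm diameter, 30 mm high; origin at the centre of its underside
- wrench: bystander: loose steel open-ended wrench lying flat, 172 mm long (x, from -87 to 85 mm), at most 38 mm wide, 8 mm high; origin on the bench under its shank

How it is judged:
By the outcome, as a careful person would: the job done as asked, in the order asked, and still so for the second after the job is handed in, with the robot touching nothing.
It also fails if it takes over 72 s, if anything falls off the work surface, if the arm or the gripper's body presses on something with over 40 N, if the wrist force passes 120 N, or if a joint passes its speed limit or range.

## Working session

There is one attempt and no reset: what is moved stays moved. The work goes in short steps, Python scripts to look and compute and a tool call to move; the robot and the scene stay as the last step left them, time stands still between calls to the robot, and variables do not carry over. Pictures are saved under pics/ and viewed, about 8 in all and at most 12, crops included, and the job is handed in when it is done.

Besides the shell and the picture viewer there is one more tool, called after "Request:" by a JSON object that holds its "name" and its "arguments", one argument or row to a line. play_rows: Moves the arm, as the interface text tells. Its arguments: {"type":"object","properties":{"plan":{"type":"array","items":{"type":"object","properties":{"x":{"type":"number"},"y":{"type":"number"},"z":{"type":"number"},"turn":{"type":"number"},"fingers":{"type":"number"}}}},"force":{"type":"number"}},"required":["plan"]}

```bash
mkdir -p pics; cat > h.py <<'E'
import numpy as np, cv2
from station import arm
from scipy.spatial.transform import Rotation as R
def K(m):
    f=240/np.tan(np.radians(m['vfov'])/2); return f
def snap(n,name):
    im=arm.snapshot(n); cv2.imwrite('pics/'+name+'.png',im); return im
def ray(n,uv):
    m=arm.camera_model(n); f=K(m)
    d=np.array([(uv[0]-m['cx'])/f,(uv[1]-m['cy'])/f]); s=d.copy()
    for _ in range(30): s=d/(1+m['k1']*(s@s))
    E=np.array(m['extrinsics']); return E[:3,3],E[:3,:3]@np.r_[s,1]
def px2w(n,uv,z=0):
    o,d=ray(n,uv); return (o+d*(z-o[2])/d[2])
def w2px(n,P):
    m=arm.camera_model(n); f=K(m);E=np.array(m['extrinsics'])
    p=(np.atleast_2d(P)-E[:3,3])@E[:3,:3]; s=p[:,:2]/p[:,2:]
    s=s*(1+m['k1']*(s**2).sum(1,keepdims=True)); return s*f+[m['cx'],m['cy']]
E
python3 - <<'E'
from h import *
for n in ('top','side'):
    snap(n,n+'0'); m=arm.camera_model(n); print({k:(np.round(v,3).tolist()) for k,v in m.items()})
s=arm.observe(); print(s)
E
```

```text
{'vfov': 56.665, 'cx': 313.07, 'cy': 237.722, 'k1': 0.013, 'extrinsics': [[0.026, -0.98, 0.198, 0.317], [-1.0, -0.027, -0.0, 0.016], [0.005, -0.198, -0.98, 1.202], [0.0, 0.0, 0.0, 1.0]]}
{'vfov': 52.791, 'cx': 317.489, 'cy': 236.25, 'k1': 0.0, 'extrinsics': [[0.966, -0.181, 0.186, 0.392], [-0.259, -0.677, 0.688, -0.652], [0.002, -0.713, -0.701, 0.745], [0.0, 0.0, 0.0, 1.0]]}
{'time': 0.1, 'joint_pos': array([ 1.58859088e+00,  3.85451725e-01,  6.76425274e-03, -4.20136029e-04,
       -1.19400146e+00, -2.58608226e-01]), 'joint_vel': array([ 0.00056221, -0.00219042,  0.00341042,  0.00286511, -0.00069856,
       -0.00095168]), 'tau': array([-3.66913282e-04, -3.91688132e+01,  1.87936413e+01,  4.23197553e+00,
        1.34560140e-02, -6.93901734e-05]), 'position': array([0.14891296, 0.60644648, 0.22158875]), 'ee_rot': array([-1.5706897 , -0.00192953, -1.81176505]), 'force': array([ 1.29117749, -0.49579835, -0.47417245]), 'wrist_torque': array([-0.05086593,  0.02301902, -0.0243262 ]), 'opening': 1.0022388176939572}
```

View pics/top0.png

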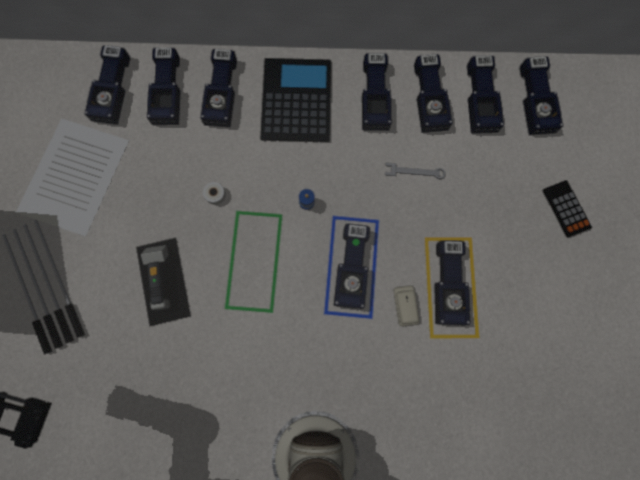

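View pics/side0.png

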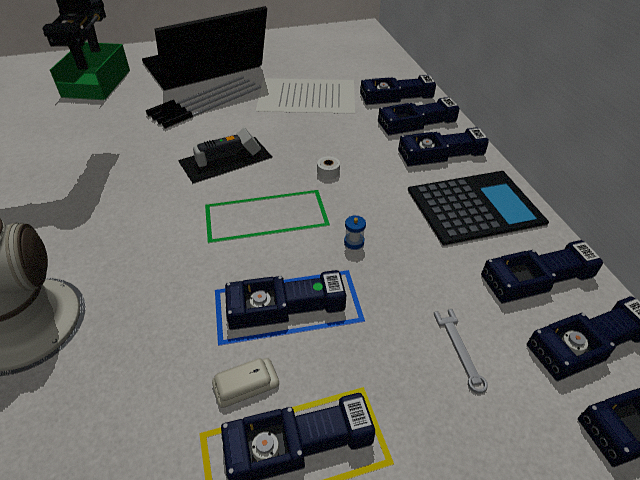

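The top view shows, from left to right, the mat and scanner (160,280), the green outline (255,262), the filter (307,198), blue outline with the finished unit (352,267), mouse (406,305), and yellow outline with the waiting unit (452,287). The wrench is at (415,171) and the roll at (214,192).

```bash
python3 - <<'E'
from h import *
im=cv2.imread('pics/top0.png')
hsv=cv2.cvtColor(im,cv2.COLOR_BGR2HSV)
roi=np.zeros(im.shape[:2],np.uint8); roi[195:350,215:490]=1
B=dict(green=((55,100,60),(80,255,255)),blue=((105,120,120),(120,255,255)),yellow=((18,130,90),(30,255,255)))
for k,(a,b) in B.items():
    m=cv2.inRange(hsv,a,b)*roi
    n,l,s,c=cv2.connectedComponentsWithStats(m); i=1+np.argmax(s[1:,4]*(s[1:,2]>30))
    if k!='x':
        ys,xs=np.where(l==i)
    W=np.array([px2w('top',(x,y))[:2] for x,y in zip(xs,ys)])
    r=cv2.minAreaRect((W*1000).astype(np.float32)); print(k,len(xs),np.round(r[0]),np.round(r[1]),round(r[2],1))
c=im[205:345,210:480]
cv2.imwrite('pics/c1.png',cv2.convertScaleAbs(cv2.resize(c,None,fx=2.95,fy=2.95,interpolation=cv2.INTER_CUBIC),alpha=1.6))
E
```

```text
green 524 [493. 176.] [125. 267.] 87.0Traceback (most recent call last):
  File "<stdin>", line 8, in <module>
    return _wrapfunc(a, 'argmax', axis=axis, out=out, **kwds)
    return bound(*args, **kwds)
ValueError: attempt to get argmax of an empty sequence
```

```bash
python3 - <<'E'
from h import *
im=cv2.imread('pics/top0.png')
hsv=cv2.cvtColor(im,cv2.COLOR_BGR2HSV)
print(hsv[290,328],hsv[270,328],hsv[290,430])
B=dict(green=(215,285,55,80),blue=(318,385,105,125),yellow=(422,485,12,35))
for k,(x0,x1,a,b) in B.items():
    m=cv2.inRange(hsv,(a,110 if k!='blue' else 130,70 if k!='blue' else 95),(b,255,255)); m[:205]=0;m[345:]=0;m[:,:x0]=0;m[:,x1:]=0
    n,l,s,c=cv2.connectedComponentsWithStats(m); i=1+np.argmax(s[1:,4]*(s[1:,2]>30))
    ys,xs=np.where(l==i)
    W=np.array([px2w('top',(x,y))[:2] for x,y in zip(xs,ys)])
    r=cv2.minAreaRect((W*1000).astype(np.float32)); print(k,len(xs),np.round(r[0]),np.round(r[1]),round(r[2],1))
c=im[205:345,210:480]
cv2.imwrite('pics/c1.png',cv2.convertScaleAbs(cv2.resize(c,None,fx=2.95,fy=2.95,interpolation=cv2.INTER_CUBIC),alpha=1.6))
E
```

```text
[113 147 109] [113 122 109] [ 22 136 116]
green 413 [493. 176.] [124. 266.] 87.0
blue 401 [485. -91.] [125. 268.] 86.0
yellow 888 [ 436. -359.] [266. 129.] 1.7
```

View pics/c1.png

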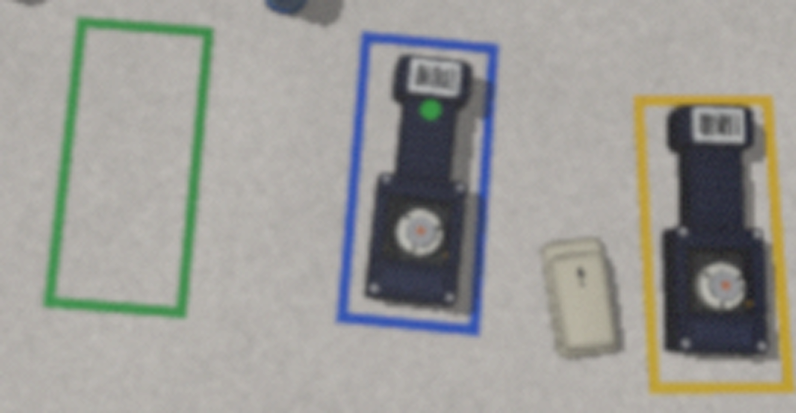

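```bash
python3 - <<'E'
from h import *
g=lambda p,z:px2w('top',(p[0]/2.95+210-.3,p[1]/2.95+205-.3),z)[:2]*1000
for n,l,sc in (('done',(435,77),[(384,178),(461,187),(374,288),(449,297)]),('next',(720,125),[(683,231),(760,232),(685,344),(762,346)])):
    L=g(l,.051); S=np.array([g(s,.046) for s in sc]); d=S.mean(0); v=L-d
    ax=(S[0]+S[1]-S[2]-S[3]); sd=S[0]+S[2]-S[1]-S[3]
    print(n,'label',L.round(),'bay',d.round(),'len',np.hypot(*v).round(1),'yaw',*[np.degrees(np.arctan2(q[1],q[0])).round(1) for q in (v,ax)],np.degrees(np.arctan2(-sd[0],sd[1])).round(1), 'waist', (d+v*(90/145)).round(), 'centre',(d+v*(55/145)).round())
print('mouse base corners',[g(p,.01).round() for p in [(545,243),(602,238),(620,350),(562,358)]])
t=lambda p,z:px2w('top',p,z)[:2]*1000
print('wrench',t((386,170),.004).round(),t((444,173),.004).round(),t((388,163),.008).round(),t((390,176),.004).round(),t((440,179),.004).round())
print('filter top',t((307,192),.07).round(),'roll',t((213,191),.03).round())
im=cv2.imread('pics/top0.png')
a=cv2.resize(im[228:335,125:200],None,fx=5.5,fy=5.5,interpolation=cv2.INTER_CUBIC)
b=cv2.resize(im[150:220,290:460],None,fx=2.2,fy=2.2,interpolation=cv2.INTER_CUBIC)
o=np.zeros((600,800,3),np.uint8); o[:a.shape[0],:a.shape[1]]=a[:600]; o[:b.shape[0],420:420+b.shape[1]]=b
cv2.imwrite('pics/c2.png',cv2.convertScaleAbs(o,alpha=1.6)); print(a.shape,b.shape)
E
```

```text
done label [ 571. -100.] bay [428. -86.] len 144.1 yaw -5.7 -5.2 -5.2 waist [517. -95.] centre [482. -91.]
next label [ 534. -354.] bay [ 391. -353.] len 143.5 yaw -0.6 -1.2 0.5 waist [ 480. -354.] centre [ 445. -353.]
mouse base corners [array([ 429., -205.]), array([ 435., -257.]), array([ 336., -271.]), array([ 327., -219.])]
wrench [ 760. -186.] [ 756. -349.] [ 780. -191.] [ 743. -197.] [ 738. -338.]
filter top [669.  35.] roll [677. 293.]
(588, 412, 3) (154, 374, 3)
```

View pics/c2.png

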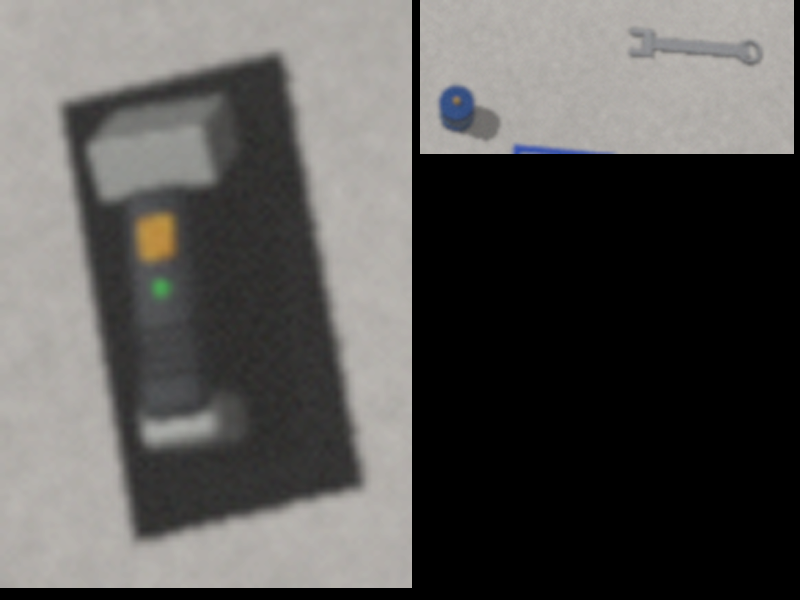

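```bash
cat >> h.py <<'E'
def go(x,y,z,unityaw_deg=None):
    "target TCP (m); jaw axis perpendicular to the given yaw; prints tool-frame shift"
    s=arm.observe(); M=R.from_euler('xyz',s['ee_rot']).as_matrix()
    d=M.T@(np.array([x,y,z])-s['position']); t=0
    if unityaw_deg is not None:
        j=np.degrees(np.arctan2(M[1,0],M[0,0])); e=(unityaw_deg-90-j+90)%180-90; t=-np.radians(e)
    print('shift',d.round(4),'turn',round(t,4),'| pos',s['position'].round(4),'rpy',np.degrees(s['ee_rot']).round(1),'q6',s['joint_pos'].round(2),'t',round(s['time'],2),'F',s['force'].round(1),'open',round(s['opening'],3))
E
python3 -c "
from h import *
go(.517,-.095,.13,-5.3)
g=lambda p,z:(px2w('top',(p[0]/5.5+125-.4,p[1]/5.5+228-.4),z)[:2]*1000).round()
print('mat',[g(p,.004) for p in [(65,104),(280,55),(362,487),(136,538)]])
print('orange',g((156,238),.056),'led',g((161,289),.056),'handle sides', g((130,300),.056),g((192,295),.056),'handle ends',g((158,190),.056),g((175,412),.056),'tail',g((178,428),.05),'head front',g((148,125),.064), g((155,180),.064))
"
```

```text
shift [0.5932 0.0928 0.5248] turn -0.1485 | pos [0.1489 0.6064 0.2216] rpy [-9.000e+01 -1.000e-01 -1.038e+02] q6 [ 1.59  0.39  0.01 -0.   -1.19 -0.26] t 0.1 F [ 1.3 -0.5 -0.5] open 1.002
mat [array([522., 496.]), array([549., 392.]), array([339., 335.]), array([312., 440.])]
orange [450. 426.] led [426. 422.] handle sides [421. 435.] [424. 407.] handle ends [473. 427.] [370. 410.] tail [363. 410.] head front [502. 432.] [476. 426.]
```

Request:
{"name": "play_rows", "arguments": {
  "plan": [
    {"x": 0.593, "y": 0.0, "z": 0.525, "turn": -0.148, "fingers": 1},
    {"x": 0.593, "y": 0.0, "z": 0.525, "turn": -0.148, "fingers": 1},
    {"x": 0.593, "y": 0.0, "z": 0.525, "turn": -0.148, "fingers": 1},
    {"x": 0.593, "y": 0.0, "z": 0.525, "turn": -0.148, "fingers": 1},
    {"x": 0.593, "y": 0.0, "z": 0.525, "turn": -0.148, "fingers": 1},
    {"x": 0.593, "y": 0.0, "z": 0.525, "turn": -0.148, "fingers": 1},
    {"x": 0.593, "y": 0.0, "z": 0.525, "turn": -0.148, "fingers": 1},
    {"x": 0.593, "y": 0.0, "z": 0.525, "turn": -0.148, "fingers": 1}
  ],
  "force": 40
}}

```text
time: 1.1
position: [0.3819, 0.1624, 0.2226]
ee_rot: [-1.571, 0.0, -1.663]
force: [1.4, 0.6, 0.2]
opening: 1.002
```

```bash
python3 -c "
from h import *
go(.517,-.095,.12,-5.3)"
```

```text
shift [0.244  0.1026 0.1581] turn 0.0004 | pos [0.3819 0.1624 0.2226] rpy [-90.    0.  -95.3] q6 [ 0.8   0.02 -0.47 -0.   -1.09  0.68] t 1.1 F [1.4 0.6 0.2] open 1.002
```

Request:
{"name": "play_rows", "arguments": {
  "plan": [
    {"x": 0.06, "y": 0.02, "z": 0.04},
    {"x": 0.12, "y": 0.05, "z": 0.08},
    {"x": 0.18, "y": 0.075, "z": 0.12},
    {"x": 0.244, "y": 0.1026, "z": 0.158},
    {"x": 0.244, "y": 0.1026, "z": 0.158},
    {"x": 0.244, "y": 0.1026, "z": 0.158},
    {"x": 0.244, "y": 0.1026, "z": 0.158}
  ]
}}

```text
$.plan[0]: bad value
```

```bash
python3 - <<'E'
from h import *
go(.517,-.095,.010,-5.3)
im=snap('side','side1'); t=snap('top','top1')
cv2.imwrite('pics/c3.png',cv2.resize(im[180:400,190:410],(600,600),interpolation=cv2.INTER_CUBIC))
E
```

```text
shift [0.244  0.2126 0.1581] turn 0.0004 | pos [0.3819 0.1624 0.2226] rpy [-90.    0.  -95.3] q6 [ 0.8   0.02 -0.47 -0.   -1.09  0.68] t 1.1 F [1.4 0.6 0.2] open 1.002
```

View pics/c3.png

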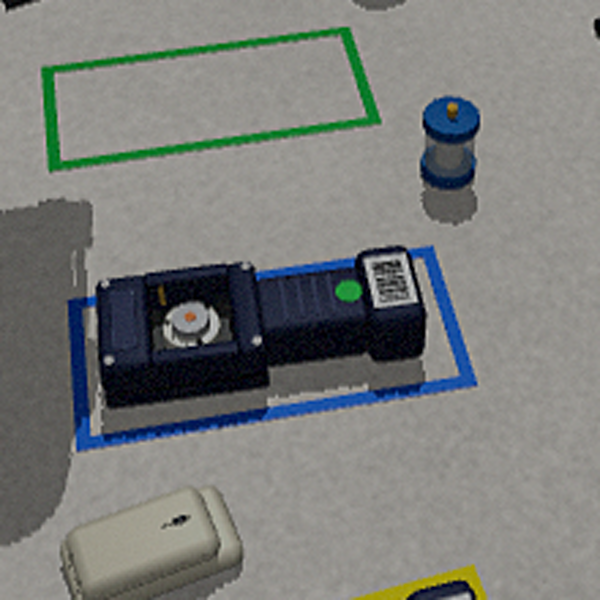

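The move was refused because each row needs all its keys. The crop still shows the finished unit clear of the arm: screws at (104,287), (247,267), (109,360), (257,340), label at (391,278). I'll use those to cross-check the pose.

Request:
{"name": "play_rows", "arguments": {
  "plan": [
    {"x": 0.06, "y": 0.02, "z": 0.04, "turn": 0, "fingers": 1},
    {"x": 0.12, "y": 0.05, "z": 0.08, "turn": 0, "fingers": 1},
    {"x": 0.18, "y": 0.075, "z": 0.12, "turn": 0, "fingers": 1},
    {"x": 0.244, "y": 0.1026, "z": 0.158, "turn": 0, "fingers": 1},
    {"x": 0.244, "y": 0.1026, "z": 0.158, "turn": 0, "fingers": 1},
    {"x": 0.244, "y": 0.1026, "z": 0.158, "turn": 0, "fingers": 1},
    {"x": 0.244, "y": 0.1026, "z": 0.158, "turn": 0, "fingers": 1}
  ]
}}

```text
time: 2.08
position: [0.5161, -0.0929, 0.1195]
ee_rot: [-1.572, -0.0, -1.664]
force: [-0.1, 0.5, -0.2]
opening: 1.0
```

```bash
python3 - <<'E'
from h import *
g=lambda p,z:px2w('side',(p[0]*220/600+190-.3,p[1]*220/600+180-.3),z)[:2]*1000
S=np.array([g(s,.046) for s in [(104,287),(247,267),(109,360),(257,340)]]); L=g((391,278),.051)
d=S.mean(0); v=L-d; print(L.round(),d.round(),np.hypot(*v),np.degrees(np.arctan2(v[1],v[0])),'waist',d+v*90/145)
go(.517,-.095,.010,-5.3)
E
```

```text
[573. -96.] [428. -84.] 145.13781822817597 -4.625203075732769 waist [517.78588867 -91.1706057 ]
shift [0.002  0.1095 0.0012] turn -0.0004 | pos [ 0.5161 -0.0929  0.1195] rpy [-90.1  -0.  -95.3] q6 [ 0.13  0.32 -0.38 -0.   -0.87  1.35] t 2.08 F [-0.1  0.5 -0.2] open 1.0
```

Request:
{"name": "play_rows", "arguments": {
  "plan": [
    {"x": 0, "y": 0.05, "z": 0.001, "turn": 0, "fingers": 1},
    {"x": 0, "y": 0.09, "z": 0.001, "turn": 0, "fingers": 1},
    {"x": 0, "y": 0.109, "z": 0.001, "turn": 0, "fingers": 1},
    {"x": 0, "y": 0.109, "z": 0.001, "turn": 0, "fingers": 1},
    {"x": 0, "y": 0.109, "z": 0.001, "turn": 0, "fingers": 0.7},
    {"x": 0, "y": 0.109, "z": 0.001, "turn": 0, "fingers": 0.6},
    {"x": 0, "y": 0.109, "z": 0.001, "turn": 0, "fingers": 0.5},
    {"x": 0, "y": 0.109, "z": 0.001, "turn": 0, "fingers": 0.4}
  ],
  "force": 40
}}

```text
time: 3.08
position: [0.5175, -0.0934, 0.0114]
ee_rot: [-1.57, 0.0, -1.664]
force: [0.8, 0.2, -0.1]
opening: 0.633
```

```bash
python3 - <<'E'
from h import *
# target: unit centre at green centre (493,176) yaw -3
y=np.radians(-3); w=np.array([.493,.176])+.035*np.array([np.cos(y),np.sin(y)]); print(w)
go(w[0],w[1],.010,-3)
E
```

```text
[0.52795203 0.17416824]
shift [-0.2673  0.0014 -0.0144] turn -0.0405 | pos [ 0.5175 -0.0934  0.0114] rpy [-90.    0.  -95.3] q6 [ 0.13  0.47 -0.48  0.   -0.61  1.35] t 3.08 F [ 0.8  0.2 -0.1] open 0.633
```

Request:
{"name": "play_rows", "arguments": {
  "plan": [
    {"x": 0, "y": 0, "z": 0, "turn": 0, "fingers": 0.4},
    {"x": 0, "y": 0, "z": 0, "turn": 0, "fingers": 0.4},
    {"x": 0, "y": 0, "z": 0, "turn": 0, "fingers": 0.4},
    {"x": 0, "y": 0, "z": 0, "turn": 0, "fingers": 0.4},
    {"x": -0.005, "y": 0, "z": 0, "turn": 0, "fingers": 0.4},
    {"x": -0.013, "y": 0, "z": 0, "turn": 0, "fingers": 0.4},
    {"x": -0.023, "y": 0, "z": -0.002, "turn": 0, "fingers": 0.4},
    {"x": -0.033, "y": 0, "z": -0.002, "turn": 0, "fingers": 0.4}
  ]
}}

```text
time: 4.08
position: [0.5181, -0.0617, 0.0114]
ee_rot: [-1.572, -0.002, -1.662]
force: [-0.3, -6.3, 6.0]
opening: 0.568
```

```bash
python3 - <<'E'
from h import *
go(.528,.174,.010,-3)
E
```

```text
shift [-0.2357  0.0008 -0.0116] turn -0.0386 | pos [ 0.5181 -0.0617  0.0114] rpy [-90.   -0.1 -95.2] q6 [ 0.19  0.47 -0.49  0.   -0.61  1.28] t 4.08 F [-0.3 -6.3  6. ] open 0.568
```

Request:
{"name": "play_rows", "arguments": {
  "plan": [
    {"x": -0.012, "y": 0, "z": -0.001, "turn": 0, "fingers": 0.4},
    {"x": -0.026, "y": 0, "z": -0.002, "turn": 0, "fingers": 0.4},
    {"x": -0.042, "y": 0, "z": -0.003, "turn": 0, "fingers": 0.4},
    {"x": -0.058, "y": 0, "z": -0.004, "turn": -0.01, "fingers": 0.4},
    {"x": -0.074, "y": 0, "z": -0.005, "turn": -0.015, "fingers": 0.4},
    {"x": -0.09, "y": 0, "z": -0.006, "turn": -0.02, "fingers": 0.4},
    {"x": -0.106, "y": 0, "z": -0.007, "turn": -0.03, "fingers": 0.4},
    {"x": -0.122, "y": 0, "z": -0.007, "turn": -0.038, "fingers": 0.4}
  ]
}}

```text
time: 5.08
position: [0.5219, 0.06, 0.0114]
ee_rot: [-1.573, -0.004, -1.624]
force: [0.3, -8.1, 8.9]
opening: 0.572
```

```bash
python3 - <<'E'
from h import *
go(.528,.174,.010,-3)
E
```

```text
shift [-0.1142  0.001   0.    ] turn -0.0005 | pos [0.5219 0.06   0.0114] rpy [-90.1  -0.2 -93. ] q6 [ 0.42  0.48 -0.48  0.   -0.62  1.09] t 5.08 F [ 0.3 -8.1  8.9] open 0.572
```

Request:
{"name": "play_rows", "arguments": {
  "plan": [
    {"x": -0.016, "y": 0, "z": 0, "turn": 0, "fingers": 0.4},
    {"x": -0.032, "y": 0, "z": 0, "turn": 0, "fingers": 0.4},
    {"x": -0.048, "y": 0, "z": 0, "turn": 0, "fingers": 0.4},
    {"x": -0.064, "y": 0, "z": 0, "turn": 0, "fingers": 0.4},
    {"x": -0.08, "y": 0, "z": 0, "turn": 0, "fingers": 0.4},
    {"x": -0.094, "y": 0, "z": 0, "turn": 0, "fingers": 0.4},
    {"x": -0.106, "y": 0, "z": 0, "turn": 0, "fingers": 0.4},
    {"x": -0.113, "y": 0, "z": 0, "turn": 0, "fingers": 0.4}
  ]
}}

```text
time: 6.08
position: [0.5281, 0.1722, 0.0115]
ee_rot: [-1.573, -0.005, -1.624]
force: [-0.9, -9.9, 9.2]
opening: 0.574
```

Request:
{"name": "play_rows", "arguments": {
  "plan": [
    {"x": 0, "y": 0, "z": 0, "turn": 0, "fingers": 0.4},
    {"x": 0, "y": 0, "z": 0, "turn": 0, "fingers": 0.4}
  ]
}}

```text
time: 6.32
position: [0.5283, 0.1729, 0.0114]
ee_rot: [-1.573, -0.003, -1.624]
force: [-1.6, -4.2, 7.5]
opening: 0.574
```

```bash
python3 - <<'E'
from h import *
go(.528,.174,.010,-3)
s=snap('side','side2')
cv2.imwrite('pics/c4.png',cv2.resize(s[170:360,180:380],(630,600),interpolation=cv2.INTER_CUBIC))
E
```

```text
shift [-0.0011  0.0014 -0.0003] turn -0.0007 | pos [0.5283 0.1729 0.0114] rpy [-90.1  -0.2 -93. ] q6 [ 0.61  0.51 -0.41  0.   -0.66  0.91] t 6.33 F [-1.6 -4.2  7.5] open 0.574
```

View pics/c4.png

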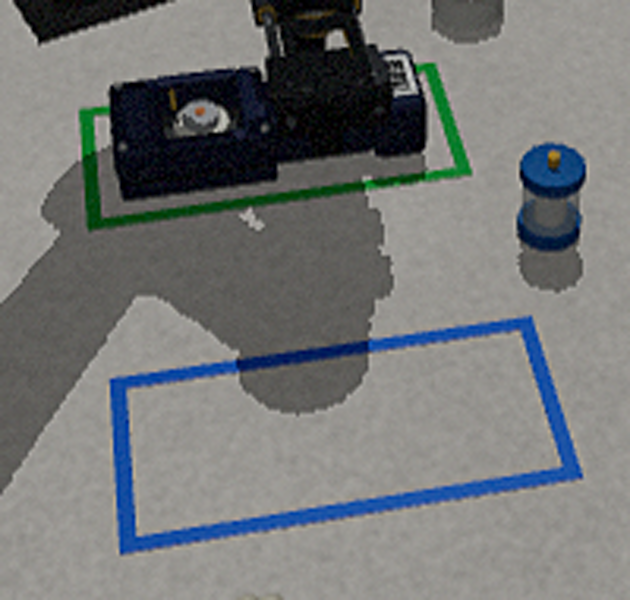

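Crop c4 shows the finished unit inside the green outline: near base corners at (125,198) and (278,178), head corner at (425,150), all clear of the tape. The pump is in its pocket and the filter is untouched. Next I release and rise.

Request:
{"name": "play_rows", "arguments": {
  "plan": [
    {"x": 0, "y": 0, "z": 0, "turn": 0, "fingers": 0.7},
    {"x": 0, "y": 0, "z": 0, "turn": 0, "fingers": 0.9},
    {"x": 0, "y": 0, "z": 0, "turn": 0, "fingers": 0.9},
    {"x": 0, "y": 0, "z": 0, "turn": 0, "fingers": 0.9},
    {"x": 0, "y": -0.03, "z": 0, "turn": 0, "fingers": 0.9},
    {"x": 0, "y": -0.09, "z": 0, "turn": 0, "fingers": 0.9},
    {"x": 0, "y": -0.12, "z": 0, "turn": 0, "fingers": 1},
    {"x": 0, "y": -0.12, "z": 0, "turn": 0, "fingers": 1}
  ]
}}

```text
time: 7.38
position: [0.5304, 0.1757, 0.1339]
ee_rot: [-1.565, 0.004, -1.625]
force: [0.1, -0.1, -0.7]
opening: 0.989
```

```bash
python3 - <<'E'
from h import *
go(.480,-.354,.13,-.3)
s=snap('side','side3'); 
o=cv2.resize(s[370:480,190:400],(800,419),interpolation=cv2.INTER_CUBIC)
cv2.imwrite('pics/c5.png',o)
E
```

```text
shift [ 0.5317  0.0018 -0.0216] turn -0.0492 | pos [0.5304 0.1757 0.1339] rpy [-89.7   0.2 -93.1] q6 [ 0.61  0.35 -0.29  0.   -0.93  0.91] t 7.38 F [ 0.1 -0.1 -0.7] open 0.989
```

View pics/c5.png

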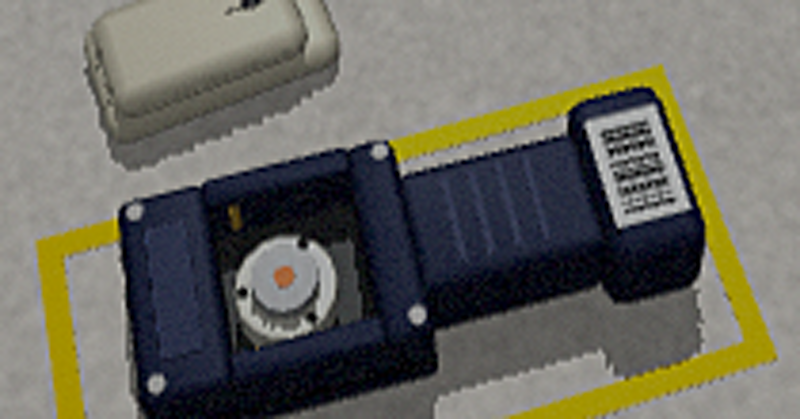

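The waiting unit is in full view: screws at (135,211), (379,151), (156,383), (417,315), label at (637,168). Its pump sits in the pocket.

Request:
{"name": "play_rows", "arguments": {
  "plan": [
    {"x": 0.06, "y": -0.01, "z": -0.002, "turn": -0.02, "fingers": 1},
    {"x": 0.12, "y": -0.01, "z": -0.005, "turn": -0.049, "fingers": 1},
    {"x": 0.18, "y": -0.01, "z": -0.008, "turn": -0.049, "fingers": 1},
    {"x": 0.24, "y": -0.01, "z": -0.01, "turn": -0.049, "fingers": 1},
    {"x": 0.3, "y": -0.01, "z": -0.012, "turn": -0.049, "fingers": 1},
    {"x": 0.36, "y": -0.01, "z": -0.015, "turn": -0.049, "fingers": 1},
    {"x": 0.42, "y": -0.01, "z": -0.018, "turn": -0.049, "fingers": 1},
    {"x": 0.47, "y": -0.01, "z": -0.021, "turn": -0.049, "fingers": 1}
  ]
}}

```text
time: 8.43
position: [0.4807, -0.2952, 0.1389]
ee_rot: [-1.574, 0.001, -1.578]
force: [0.6, 0.1, 0.1]
opening: 1.0
```

```bash
python3 - <<'E'
from h import *
g=lambda p,z:px2w('side',(p[0]*210/800+190-.35,p[1]*110/419+370-.35),z)[:2]*1000
S=np.array([g(s,.046) for s in [(135,211),(379,151),(156,383),(417,315)]]); L=g((637,168),.051)
d=S.mean(0); v=L-d; print(L.round(),d.round(),np.hypot(*v),np.degrees(np.arctan2(v[1],v[0])),'waist',d+v*90/145)
go(.480,-.354,.12,-.3)
E
```

```text
[ 535. -351.] [ 391. -348.] 144.160025558663 -1.0945378841785223 waist [ 480.05394799 -349.71508039]
shift [ 0.0588  0.0188 -0.0002] turn -0.0016 | pos [ 0.4807 -0.2952  0.1389] rpy [-90.2   0.1 -90.4] q6 [-0.26  0.36 -0.26 -0.   -0.96  1.83] t 8.43 F [0.6 0.1 0.1] open 1.0
```

Request:
{"name": "play_rows", "arguments": {
  "plan": [
    {"x": 0.04, "y": 0.01, "z": 0, "turn": 0, "fingers": 1},
    {"x": 0.056, "y": 0.03, "z": 0, "turn": 0, "fingers": 1},
    {"x": 0.056, "y": 0.07, "z": 0, "turn": 0, "fingers": 1},
    {"x": 0.056, "y": 0.11, "z": 0, "turn": 0, "fingers": 1},
    {"x": 0.056, "y": 0.128, "z": 0, "turn": 0, "fingers": 0.7},
    {"x": 0.056, "y": 0.128, "z": 0, "turn": 0, "fingers": 0.6},
    {"x": 0.056, "y": 0.128, "z": 0, "turn": 0, "fingers": 0.4},
    {"x": 0.056, "y": 0.128, "z": 0, "turn": 0, "fingers": 0.4}
  ]
}}

```text
time: 9.43
position: [0.4826, -0.3495, 0.0139]
ee_rot: [-1.569, -0.001, -1.576]
force: [0.6, -0.3, 0.2]
opening: 0.632
```

Request:
{"name": "play_rows", "arguments": {
  "plan": [
    {"x": 0, "y": 0, "z": 0, "turn": 0, "fingers": 0.4},
    {"x": 0, "y": 0, "z": 0, "turn": 0, "fingers": 0.4},
    {"x": 0, "y": 0, "z": 0, "turn": 0, "fingers": 0.4},
    {"x": 0, "y": 0, "z": 0, "turn": 0, "fingers": 0.4}
  ]
}}

```text
time: 9.93
position: [0.4825, -0.3494, 0.0139]
ee_rot: [-1.569, -0.0, -1.576]
force: [0.3, 3.5, 5.4]
opening: 0.573
```

```bash
python3 - <<'E'
from h import *
go(.48+.14,-.352,.011,-.3)
E
```

```text
shift [0.0018 0.0032 0.1375] turn -0.0004 | pos [ 0.4825 -0.3494  0.0139] rpy [-89.9  -0.  -90.3] q6 [-0.36  0.56 -0.3  -0.   -0.71  1.92] t 9.93 F [0.3 3.5 5.4] open 0.573
```

Request:
{"name": "play_rows", "arguments": {
  "plan": [
    {"x": 0, "y": 0, "z": 0.005, "turn": 0, "fingers": 0.4},
    {"x": 0, "y": 0, "z": 0.015, "turn": 0, "fingers": 0.4},
    {"x": 0, "y": 0, "z": 0.03, "turn": 0, "fingers": 0.4},
    {"x": 0, "y": 0, "z": 0.046, "turn": 0, "fingers": 0.4},
    {"x": 0, "y": 0, "z": 0.062, "turn": 0, "fingers": 0.4},
    {"x": 0, "y": 0, "z": 0.078, "turn": 0, "fingers": 0.4},
    {"x": 0, "y": 0, "z": 0.094, "turn": 0, "fingers": 0.4},
    {"x": 0, "y": 0, "z": 0.11, "turn": 0, "fingers": 0.4}
  ]
}}

```text
time: 10.92
position: [0.587, -0.3507, 0.0139]
ee_rot: [-1.581, 0.002, -1.578]
force: [-11.4, -0.2, 10.5]
opening: 0.576
```

Request:
{"name": "play_rows", "arguments": {
  "plan": [
    {"x": 0, "y": 0, "z": 0.014, "turn": 0, "fingers": 0.4},
    {"x": 0, "y": 0, "z": 0.022, "turn": 0, "fingers": 0.4},
    {"x": -0.005, "y": 0, "z": 0.025, "turn": 0, "fingers": 0.4},
    {"x": -0.015, "y": 0, "z": 0.025, "turn": 0, "fingers": 0.4},
    {"x": -0.03, "y": 0, "z": 0.025, "turn": 0, "fingers": 0.4},
    {"x": -0.046, "y": 0, "z": 0.025, "turn": 0, "fingers": 0.4},
    {"x": -0.062, "y": 0, "z": 0.025, "turn": 0, "fingers": 0.4},
    {"x": -0.078, "y": 0, "z": 0.025, "turn": 0, "fingers": 0.4}
  ]
}}

```text
time: 11.92
position: [0.6178, -0.2742, 0.0141]
ee_rot: [-1.57, -0.003, -1.575]
force: [-0.8, -5.6, 2.7]
opening: 0.569
```

```bash
python3 - <<'E'
from h import *
y=np.radians(-4); w=np.array([.485,-.091])+.036*np.array([np.cos(y),np.sin(y)]); print(w)
go(w[0],w[1],.0138,-4)
snap('top','top5')
E
```

```text
[ 0.52091231 -0.09351123]
shift [-0.1804 -0.0005 -0.0975] turn 0.0661 | pos [ 0.6178 -0.2742  0.0141] rpy [-89.9  -0.2 -90.2] q6 [-0.18  0.66 -0.09  0.   -0.82  1.74] t 11.93 F [-0.8 -5.6  2.7] open 0.569
```

View pics/top5.png

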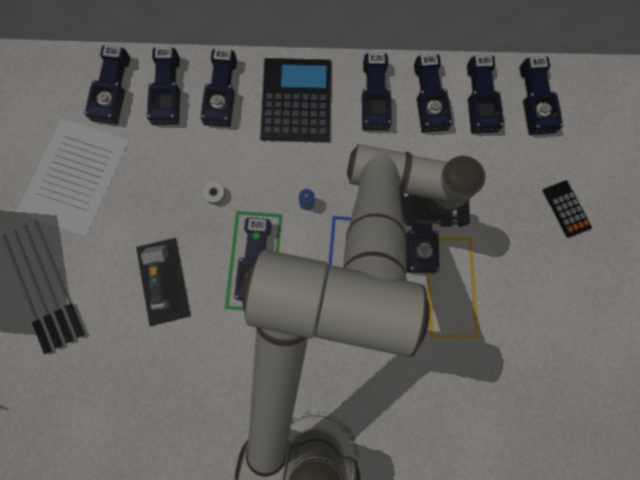

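Top view: the waiting unit is clear ahead of the mouse (tail at row 272, mouse front near row 286) and short of the wrench. Next I go across and then back.

Request:
{"name": "play_rows", "arguments": {
  "plan": [
    {"x": -0.016, "y": 0, "z": 0, "turn": 0, "fingers": 0.4},
    {"x": -0.032, "y": 0, "z": 0, "turn": 0, "fingers": 0.4},
    {"x": -0.048, "y": 0, "z": 0, "turn": 0, "fingers": 0.4},
    {"x": -0.064, "y": 0, "z": 0, "turn": 0, "fingers": 0.4},
    {"x": -0.08, "y": 0, "z": 0, "turn": 0, "fingers": 0.4},
    {"x": -0.096, "y": 0, "z": 0, "turn": 0, "fingers": 0.4},
    {"x": -0.112, "y": 0, "z": 0, "turn": 0, "fingers": 0.4},
    {"x": -0.128, "y": 0, "z": 0, "turn": 0, "fingers": 0.4}
  ]
}}

```text
time: 12.98
position: [0.6185, -0.1461, 0.014]
ee_rot: [-1.57, -0.003, -1.575]
force: [-0.3, -6.9, 4.1]
opening: 0.571
```

Request:
{"name": "play_rows", "arguments": {
  "plan": [
    {"x": -0.015, "y": 0, "z": 0, "turn": 0, "fingers": 0.4},
    {"x": -0.03, "y": 0, "z": -0.003, "turn": 0.01, "fingers": 0.4},
    {"x": -0.041, "y": 0, "z": -0.01, "turn": 0.02, "fingers": 0.4},
    {"x": -0.048, "y": 0, "z": -0.02, "turn": 0.035, "fingers": 0.4},
    {"x": -0.05, "y": 0, "z": -0.033, "turn": 0.05, "fingers": 0.4},
    {"x": -0.051, "y": 0, "z": -0.047, "turn": 0.06, "fingers": 0.4},
    {"x": -0.051, "y": 0, "z": -0.062, "turn": 0.066, "fingers": 0.4},
    {"x": -0.051, "y": 0, "z": -0.076, "turn": 0.066, "fingers": 0.4}
  ]
}}

```text
time: 13.98
position: [0.5448, -0.0928, 0.0139]
ee_rot: [-1.565, 0.001, -1.643]
force: [4.9, -0.7, 2.9]
opening: 0.567
```

```bash
python3 - <<'E'
from h import *
go(.521,-.0935,.0138,-4)
E
```

```text
shift [ 0.0024 -0.0001 -0.0236] turn -0.0019 | pos [ 0.5448 -0.0928  0.0139] rpy [-89.6   0.  -94.1] q6 [ 0.12  0.5  -0.42  0.   -0.64  1.37] t 13.97 F [ 4.9 -0.7  2.9] open 0.567
```

Request:
{"name": "play_rows", "arguments": {
  "plan": [
    {"x": 0.001, "y": 0, "z": -0.01, "turn": 0, "fingers": 0.4},
    {"x": 0.002, "y": 0, "z": -0.017, "turn": 0, "fingers": 0.4},
    {"x": 0.002, "y": 0, "z": -0.021, "turn": 0, "fingers": 0.4},
    {"x": 0.002, "y": 0, "z": -0.022, "turn": 0, "fingers": 0.4},
    {"x": 0.002, "y": 0, "z": -0.022, "turn": 0, "fingers": 0.4},
    {"x": 0.002, "y": 0, "z": -0.022, "turn": 0, "fingers": 0.4}
  ]
}}

```text
time: 14.72
position: [0.5224, -0.0932, 0.0139]
ee_rot: [-1.566, 0.0, -1.642]
force: [4.9, -0.7, 4.6]
opening: 0.569
```

```bash
python3 - <<'E'
from h import *
go(.521,-.0935,.0138,-4)
s=snap('side','side6')
cv2.imwrite('pics/c6.png',cv2.resize(s[170:420,180:400],(704,600*4//3)[0:1]+(800,) if 0 else (528,600),interpolation=cv2.INTER_CUBIC))
E
```

```text
shift [ 0.0004  0.0001 -0.0014] turn -0.0016 | pos [ 0.5224 -0.0932  0.0139] rpy [-89.7   0.  -94.1] q6 [ 0.13  0.48 -0.47  0.   -0.62  1.37] t 14.72 F [ 4.9 -0.7  4.6] open 0.569
```

View pics/c6.png

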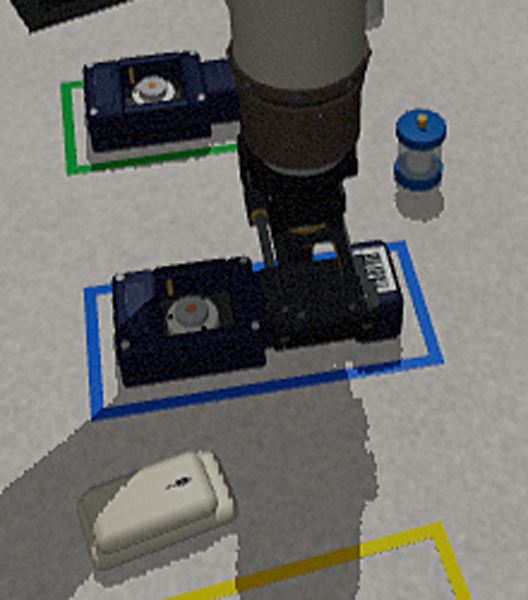

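Crop c6 shows the waiting unit inside the blue outline: near base corners at (122,385) and (265,365), head at (400,335). The finished unit is still in the green one. Now I release, rise and look at the scanner.

Request:
{"name": "play_rows", "arguments": {
  "plan": [
    {"x": 0, "y": 0, "z": 0, "turn": 0, "fingers": 0.7},
    {"x": 0, "y": 0, "z": 0, "turn": 0, "fingers": 0.9},
    {"x": 0, "y": 0, "z": 0, "turn": 0, "fingers": 0.9},
    {"x": 0, "y": 0, "z": 0, "turn": 0, "fingers": 0.9},
    {"x": 0, "y": -0.03, "z": 0, "turn": 0, "fingers": 0.9},
    {"x": 0, "y": -0.09, "z": 0, "turn": 0, "fingers": 0.9},
    {"x": 0, "y": -0.14, "z": 0, "turn": 0, "fingers": 1},
    {"x": 0, "y": -0.14, "z": 0, "turn": 0, "fingers": 1}
  ]
}}

```text
time: 15.78
position: [0.5229, -0.0931, 0.1575]
ee_rot: [-1.561, 0.001, -1.642]
force: [0.5, 0.6, 0.2]
opening: 0.987
```

```bash
python3 - <<'E'
from h import *
s=snap('side','side7'); t=snap('top','top7')
a=cv2.resize(s[120:185,172:280],None,fx=7.4,fy=7.4,interpolation=cv2.INTER_CUBIC)
cv2.imwrite('pics/c7.png',cv2.convertScaleAbs(a,alpha=1.5)); print(a.shape)
go(.433,.42,.15,9)
E
```

```text
(481, 799, 3)
shift [-0.5055  0.0033 -0.1235] turn -0.2293 | pos [ 0.5197 -0.0931  0.1529] rpy [-90.    0.  -94.1] q6 [ 0.13  0.28 -0.33 -0.   -0.96  1.37] t 15.88 F [-0.1 -0.5  0.7] open 0.991
```

View pics/c7.png

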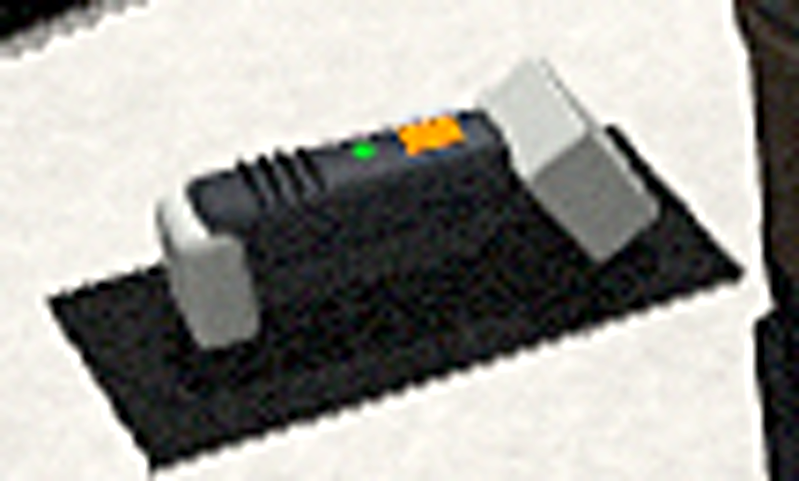

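Crop c7 shows the scanner on its mat: orange key at (432,134), LED at (365,151). Mat corners are at (50,297), (617,128), (742,272), (152,467).

Request:
{"name": "play_rows", "arguments": {
  "plan": [
    {"x": -0.06, "y": -0.03, "z": -0.015, "turn": -0.1, "fingers": 1},
    {"x": -0.12, "y": -0.03, "z": -0.03, "turn": -0.229, "fingers": 1},
    {"x": -0.18, "y": -0.03, "z": -0.045, "turn": -0.229, "fingers": 1},
    {"x": -0.24, "y": -0.03, "z": -0.06, "turn": -0.229, "fingers": 1},
    {"x": -0.3, "y": -0.03, "z": -0.075, "turn": -0.229, "fingers": 1},
    {"x": -0.36, "y": -0.03, "z": -0.09, "turn": -0.229, "fingers": 1},
    {"x": -0.42, "y": -0.03, "z": -0.105, "turn": -0.229, "fingers": 1},
    {"x": -0.45, "y": -0.03, "z": -0.115, "turn": -0.229, "fingers": 1}
  ]
}}

```text
time: 16.88
position: [0.4363, 0.3658, 0.1803]
ee_rot: [-1.574, -0.003, -1.411]
force: [0.8, -0.9, 0.8]
opening: 1.0
```

```bash
python3 - <<'E'
from h import *
g=lambda p,z:(px2w('side',(p[0]/7.4+172-.4,p[1]/7.4+120-.4),z)[:2]*1000).round(1)
print('mat',[g(p,.004) for p in [(50,297),(617,128),(742,272),(152,467)]], 'c',g((390,291),.004))
print('orange',g((432,134),.0565),'led',g((365,151),.0565),'headridge',g((540,182),.064),g((485,97),.064),g((600,128),.064),g((537,60),.064),'handle ends top-near',g((515,165),.05),g((205,232),.05),'far',g((190,185),.056),g((485,112),.056))
# top0 colour centroids
im=cv2.imread('pics/top0.png'); c=im[228:335,125:200]; h=cv2.cvtColor(c,cv2.COLOR_BGR2HSV)
for n,lo,hi in (('or',(10,120,80),(25,255,255)),('gr',(50,80,60),(85,255,255))):
    m=cv2.inRange(h,lo,hi); ys,xs=np.where(m>0); print(n,len(xs),(px2w('top',(xs.mean()+125,ys.mean()+228),.0565)[:2]*1000).round(1))
go(.433,.42,.12,9)
E
```

```text
mat [array([312.4, 442.3]), array([523.2, 497.1]), array([550.3, 394.6]), array([339.2, 335.8])] c [428.3 415.2]
orange [451.4 428.3] led [427.8 423.8] headridge [481.9 378.2] [471.6 434.9] [506.9 405.5] [492.7 453.8] handle ends top-near [477.1 412. ] [370.  398.8] far [367.8 419.1] [471.2 438.2]
or 49 [450.9 425.9]
gr 8 [427.  421.4]
shift [-0.0542  0.0601  0.0056] turn 0.0024 | pos [0.4363 0.3658 0.1803] rpy [-90.2  -0.2 -80.9] q6 [ 0.98  0.33 -0.19 -0.   -1.06  0.75] t 16.88 F [ 0.8 -0.9  0.8] open 1.0
```

Request:
{"name": "play_rows", "arguments": {
  "plan": [
    {"x": -0.04, "y": 0.0, "z": 0.004, "turn": -0.027, "fingers": 1},
    {"x": -0.056, "y": 0.03, "z": 0.0056, "turn": -0.027, "fingers": 1},
    {"x": -0.056, "y": 0.08, "z": 0.0056, "turn": -0.027, "fingers": 1},
    {"x": -0.056, "y": 0.13, "z": 0.0056, "turn": -0.027, "fingers": 1},
    {"x": -0.056, "y": 0.157, "z": 0.0056, "turn": -0.027, "fingers": 1},
    {"x": -0.056, "y": 0.157, "z": 0.0056, "turn": -0.027, "fingers": 0.8},
    {"x": -0.056, "y": 0.157, "z": 0.0056, "turn": -0.027, "fingers": 0.6},
    {"x": -0.056, "y": 0.157, "z": 0.0056, "turn": -0.027, "fingers": 0.5}
  ],
  "force": 30
}}

```text
time: 17.88
position: [0.4351, 0.4208, 0.0273]
ee_rot: [-1.569, 0.002, -1.386]
force: [0.2, -0.3, -0.2]
opening: 0.744
```

Request:
{"name": "play_rows", "arguments": {
  "plan": [
    {"x": 0, "y": 0, "z": 0, "turn": 0, "fingers": 0.45},
    {"x": 0, "y": 0, "z": 0, "turn": 0, "fingers": 0.4},
    {"x": 0, "y": 0, "z": 0, "turn": 0, "fingers": 0.3},
    {"x": 0, "y": 0, "z": 0, "turn": 0, "fingers": 0.2},
    {"x": 0, "y": 0, "z": 0, "turn": 0, "fingers": 0.2},
    {"x": 0, "y": 0, "z": 0, "turn": 0, "fingers": 0.2},
    {"x": 0, "y": 0, "z": 0, "turn": 0, "fingers": 0.2},
    {"x": 0, "y": 0, "z": 0, "turn": 0, "fingers": 0.2}
  ]
}}

```text
time: 18.88
position: [0.4351, 0.421, 0.0267]
ee_rot: [-1.569, 0.002, -1.386]
force: [-0.5, 2.6, 5.8]
opening: 0.385
```

```bash
python3 - <<'E'
from h import *
go(.433,.422,.023,10.7)
# label in side7
im=cv2.imread('pics/side7.png'); p=w2px('side',[[.5753,-.0969,.051]])[0]; print(p)
x,y=p.astype(int); c=cv2.cvtColor(im,cv2.COLOR_BGR2HSV)[y-25:y+25,x-25:x+25]
m=cv2.inRange(c,(0,0,120),(180,60,255)); m=cv2.morphologyEx(m,cv2.MORPH_CLOSE,np.ones((5,5)))
n,l,s,ce=cv2.connectedComponentsWithStats(m)
for i in range(1,n): 
    if s[i,4]>60: print(s[i],ce[i]+[x-25,y-25],px2w('side',ce[i]+[x-25,y-25],.051))
E
```

```text
shift [-0.0014  0.0037 -0.0019] turn -0.0022 | pos [0.4351 0.421  0.0267] rpy [-89.9   0.1 -79.4] q6 [ 1.04  0.55 -0.27  0.   -0.75  0.72] t 18.88 F [-0.5  2.6  5.8] open 0.385
[334.61913762 281.86560856]
[   0    0   50   50 1299] [338.36874519 273.95612009] [ 0.58770668 -0.08001663  0.051     ]
```

Request:
{"name": "play_rows", "arguments": {
  "plan": [
    {"x": 0, "y": -0.015, "z": 0, "turn": 0, "fingers": 0.2},
    {"x": 0, "y": -0.045, "z": 0, "turn": 0, "fingers": 0.2},
    {"x": 0, "y": -0.08, "z": 0, "turn": 0, "fingers": 0.2},
    {"x": 0, "y": -0.11, "z": 0, "turn": 0, "fingers": 0.2},
    {"x": 0.01, "y": -0.125, "z": 0, "turn": 0, "fingers": 0.2},
    {"x": 0.03, "y": -0.125, "z": 0, "turn": 0, "fingers": 0.2},
    {"x": 0.06, "y": -0.125, "z": 0, "turn": 0, "fingers": 0.2},
    {"x": 0.09, "y": -0.125, "z": 0, "turn": 0, "fingers": 0.2}
  ]
}}

```text
time: 19.88
position: [0.45, 0.3281, 0.1488]
ee_rot: [-1.575, -0.003, -1.388]
force: [0.5, -0.8, -1.7]
opening: 0.391
```

```bash
python3 - <<'E'
from h import *
go(.4556,-.0885,.1523,-4)
E
```

```text
shift [ 0.4107 -0.002  -0.0704] turn 0.2531 | pos [0.45   0.3281 0.1488] rpy [-90.2  -0.2 -79.5] q6 [ 0.92  0.34 -0.26 -0.   -0.98  0.83] t 19.88 F [ 0.5 -0.8 -1.7] open 0.391
```

Request:
{"name": "play_rows", "arguments": {
  "plan": [
    {"x": 0.04, "y": -0.002, "z": -0.007, "turn": 0.02, "fingers": 0.2},
    {"x": 0.085, "y": -0.002, "z": -0.015, "turn": 0.05, "fingers": 0.2},
    {"x": 0.13, "y": -0.002, "z": -0.022, "turn": 0.09, "fingers": 0.2},
    {"x": 0.18, "y": -0.002, "z": -0.031, "turn": 0.13, "fingers": 0.2},
    {"x": 0.23, "y": -0.002, "z": -0.04, "turn": 0.17, "fingers": 0.2},
    {"x": 0.28, "y": -0.002, "z": -0.048, "turn": 0.21, "fingers": 0.2},
    {"x": 0.33, "y": -0.002, "z": -0.057, "turn": 0.24, "fingers": 0.2},
    {"x": 0.375, "y": -0.002, "z": -0.064, "turn": 0.253, "fingers": 0.2}
  ]
}}

```text
time: 20.88
position: [0.454, -0.0517, 0.1513]
ee_rot: [-1.575, -0.001, -1.642]
force: [0.3, 0.8, -1.8]
opening: 0.392
```

```bash
python3 - <<'E'
from h import *
go(.4556,-.0885,.1523,-4)
E
```

```text
shift [ 0.0366 -0.001   0.0042] turn -0.001 | pos [ 0.454  -0.0517  0.1513] rpy [-90.3  -0.1 -94.1] q6 [ 0.24  0.17 -0.49 -0.   -0.91  1.26] t 20.88 F [ 0.3  0.8 -1.8] open 0.392
```

Request:
{"name": "play_rows", "arguments": {
  "plan": [
    {"x": 0.018, "y": -0.001, "z": 0.002, "turn": 0, "fingers": 0.2},
    {"x": 0.03, "y": -0.001, "z": 0.004, "turn": 0, "fingers": 0.2},
    {"x": 0.035, "y": -0.001, "z": 0.004, "turn": 0, "fingers": 0.2},
    {"x": 0.036, "y": -0.001, "z": 0.004, "turn": 0, "fingers": 0.2},
    {"x": 0.036, "y": -0.001, "z": 0.004, "turn": 0, "fingers": 0.2},
    {"x": 0.036, "y": -0.001, "z": 0.004, "turn": 0, "fingers": 0.2}
  ]
}}

```text
time: 21.62
position: [0.4584, -0.0845, 0.154]
ee_rot: [-1.571, 0.0, -1.639]
force: [-0.8, 0.8, -2.1]
opening: 0.385
```

```bash
python3 - <<'E'
from h import *
go(.4556,-.0885,.1523,-4)
s=snap('side','side8'); t=snap('top','top8')
print(w2px('side',[[.5753,-.0969,.051]]),w2px('top',[[.5753,-.0969,.051]]))
a=cv2.resize(s[180:330,200:400],(800,600),interpolation=cv2.INTER_CUBIC)
cv2.imwrite('pics/c8.png',a)
E
```

```text
shift [ 0.0042  0.0017 -0.0026] turn 0.0021 | pos [ 0.4584 -0.0845  0.154 ] rpy [-90.    0.  -93.9] q6 [ 0.17  0.18 -0.47 -0.   -0.92  1.34] t 21.62 F [-0.8  0.8 -2.1] open 0.385
[[334.61913762 281.86560856]] [[355.89858461 229.31501961]]
```

View pics/c8.png

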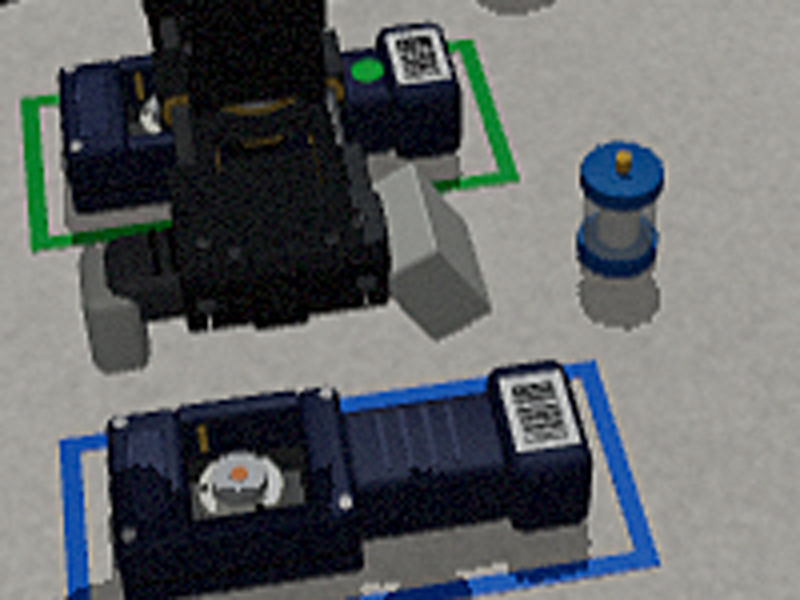

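Crop c8 shows the label at (540,408), which is pixel (335,282) and matches the prediction. The scanner is level, and the finished unit is wholly inside the green tape. I correct the last 4 mm and hold.

Request:
{"name": "play_rows", "arguments": {
  "plan": [
    {"x": 0.003, "y": 0.001, "z": -0.002, "turn": 0, "fingers": 0.2},
    {"x": 0.004, "y": 0.001, "z": -0.003, "turn": 0, "fingers": 0.2},
    {"x": 0.004, "y": 0.001, "z": -0.003, "turn": 0, "fingers": 0.2},
    {"x": 0.004, "y": 0.001, "z": -0.003, "turn": 0, "fingers": 0.2},
    {"x": 0.004, "y": 0.001, "z": -0.003, "turn": 0, "fingers": 0.2},
    {"x": 0.004, "y": 0.001, "z": -0.003, "turn": 0, "fingers": 0.2},
    {"x": 0.004, "y": 0.001, "z": -0.003, "turn": 0, "fingers": 0.2},
    {"x": 0.004, "y": 0.001, "z": -0.003, "turn": 0, "fingers": 0.2}
  ]
}}

```text
time: 22.72
position: [0.4551, -0.0888, 0.1529]
ee_rot: [-1.571, -0.0, -1.64]
force: [-0.9, -0.0, -1.6]
opening: 0.385
```

Request:
{"name": "play_rows", "arguments": {
  "plan": [
    {"x": 0, "y": 0, "z": 0, "turn": 0, "fingers": 0.2},
    {"x": 0, "y": 0, "z": 0, "turn": 0, "fingers": 0.2},
    {"x": 0, "y": 0, "z": 0, "turn": 0, "fingers": 0.2},
    {"x": 0, "y": 0, "z": 0, "turn": 0, "fingers": 0.2},
    {"x": 0, "y": 0, "z": 0, "turn": 0, "fingers": 0.2},
    {"x": 0, "y": 0, "z": 0, "turn": 0, "fingers": 0.2},
    {"x": 0, "y": 0, "z": 0, "turn": 0, "fingers": 0.2},
    {"x": 0, "y": 0, "z": 0, "turn": 0, "fingers": 0.2}
  ]
}}

```text
time: 23.72
position: [0.4551, -0.0888, 0.153]
ee_rot: [-1.571, 0.0, -1.64]
force: [0.2, 0.7, -2.3]
opening: 0.39
```

```bash
python3 - <<'E'
from h import *
go(.4556,-.0885,.1523,-4)
# put-back: scanner lengthwise centred on the mat: origin (.431,.417) +2mm, yaw 14.7; scanner extent -85..85
y=np.radians(14.7); print(np.array([.431,.417])+.002*np.array([np.cos(y),np.sin(y)]))
go(.433,.4175,.154,14.7)
E
```

```text
shift [-0.0003  0.0007  0.0005] turn 0.001 | pos [ 0.4551 -0.0888  0.153 ] rpy [-90.    0.  -93.9] q6 [ 0.16  0.18 -0.48 -0.   -0.92  1.34] t 23.73 F [ 0.2  0.7 -2.3] open 0.39
[0.43293454 0.41750752]
shift [-0.5036 -0.001  -0.0569] turn -0.3254 | pos [ 0.4551 -0.0888  0.153 ] rpy [-90.    0.  -93.9] q6 [ 0.16  0.18 -0.48 -0.   -0.92  1.34] t 23.73 F [ 0.2  0.7 -2.3] open 0.39
```

Request:
{"name": "play_rows", "arguments": {
  "plan": [
    {"x": 0, "y": 0, "z": 0, "turn": 0, "fingers": 0.2},
    {"x": 0, "y": 0, "z": 0, "turn": 0, "fingers": 0.2},
    {"x": 0, "y": 0, "z": 0, "turn": 0, "fingers": 0.2},
    {"x": 0, "y": 0, "z": 0, "turn": 0, "fingers": 0.2},
    {"x": -0.02, "y": 0, "z": -0.002, "turn": 0, "fingers": 0.2},
    {"x": -0.05, "y": 0, "z": -0.005, "turn": -0.03, "fingers": 0.2},
    {"x": -0.09, "y": 0, "z": -0.01, "turn": -0.06, "fingers": 0.2},
    {"x": -0.135, "y": 0, "z": -0.015, "turn": -0.1, "fingers": 0.2}
  ]
}}

```text
time: 24.72
position: [0.4493, 0.0479, 0.1531]
ee_rot: [-1.57, 0.0, -1.539]
force: [0.7, 0.5, -2.1]
opening: 0.387
```

```bash
python3 - <<'E'
from h import *
go(.433,.4175,.153,14.7)
E
```

```text
shift [-3.699e-01  1.000e-04 -4.700e-03] turn -0.225 | pos [0.4493 0.0479 0.1531] rpy [-90.    0.  -88.2] q6 [ 0.47  0.16 -0.5   0.   -0.91  1.13] t 24.73 F [ 0.7  0.5 -2.1] open 0.387
```

Request:
{"name": "play_rows", "arguments": {
  "plan": [
    {"x": -0.05, "y": 0, "z": -0.001, "turn": -0.03, "fingers": 0.2},
    {"x": -0.1, "y": 0, "z": -0.002, "turn": -0.06, "fingers": 0.2},
    {"x": -0.15, "y": 0, "z": -0.002, "turn": -0.1, "fingers": 0.2},
    {"x": -0.2, "y": 0, "z": -0.003, "turn": -0.14, "fingers": 0.2},
    {"x": -0.25, "y": 0, "z": -0.004, "turn": -0.18, "fingers": 0.2},
    {"x": -0.295, "y": 0, "z": -0.005, "turn": -0.21, "fingers": 0.2},
    {"x": -0.33, "y": 0, "z": -0.005, "turn": -0.225, "fingers": 0.2},
    {"x": -0.355, "y": 0, "z": -0.005, "turn": -0.225, "fingers": 0.2}
  ]
}}

```text
time: 25.72
position: [0.4331, 0.4033, 0.1526]
ee_rot: [-1.571, -0.0, -1.313]
force: [0.7, -0.7, -0.4]
opening: 0.393
```

Request:
{"name": "play_rows", "arguments": {
  "plan": [
    {"x": -0.012, "y": 0.0, "z": 0, "turn": 0, "fingers": 0.2},
    {"x": -0.013, "y": 0.02, "z": 0, "turn": 0, "fingers": 0.2},
    {"x": -0.013, "y": 0.05, "z": 0, "turn": 0, "fingers": 0.2},
    {"x": -0.013, "y": 0.08, "z": 0, "turn": 0, "fingers": 0.2},
    {"x": -0.013, "y": 0.1, "z": 0, "turn": 0, "fingers": 0.2},
    {"x": -0.013, "y": 0.11, "z": 0, "turn": 0, "fingers": 0.2},
    {"x": -0.013, "y": 0.11, "z": 0, "turn": 0, "fingers": 0.2}
  ]
}}

```text
time: 26.6
position: [0.43, 0.4136, 0.0426]
ee_rot: [-1.572, -0.001, -1.315]
force: [0.5, 0.7, -0.8]
opening: 0.388
```

```bash
python3 - <<'E'
from h import *
go(.433,.4175,.027,14.7)
E
```

```text
shift [-0.003   0.0156  0.0039] turn -0.0006 | pos [0.43   0.4136 0.0426] rpy [-90.   -0.1 -75.3] q6 [ 1.04  0.52 -0.28  0.   -0.77  0.79] t 26.6 F [ 0.5  0.7 -0.8] open 0.388
```

Request:
{"name": "play_rows", "arguments": {
  "plan": [
    {"x": -0.003, "y": 0.005, "z": 0.003, "turn": 0, "fingers": 0.2},
    {"x": -0.003, "y": 0.009, "z": 0.003, "turn": 0, "fingers": 0.2},
    {"x": -0.003, "y": 0.012, "z": 0.003, "turn": 0, "fingers": 0.2},
    {"x": -0.003, "y": 0.014, "z": 0.003, "turn": 0, "fingers": 0.2},
    {"x": -0.003, "y": 0.0155, "z": 0.003, "turn": 0, "fingers": 0.2},
    {"x": -0.003, "y": 0.0155, "z": 0.003, "turn": 0, "fingers": 0.2}
  ]
}}

```text
time: 27.35
position: [0.4322, 0.4178, 0.0274]
ee_rot: [-1.571, -0.0, -1.315]
force: [-0.5, -0.2, -2.7]
opening: 0.389
```

```bash
python3 - <<'E'
from h import *
go(.433,.4175,.027,14.7)
E
```

```text
shift [0.0005 0.0004 0.0007] turn -0.0003 | pos [0.4322 0.4178 0.0274] rpy [-90.   -0.  -75.3] q6 [ 1.04  0.55 -0.28  0.   -0.75  0.79] t 27.35 F [-0.5 -0.2 -2.7] open 0.389
```

Request:
{"name": "play_rows", "arguments": {
  "plan": [
    {"x": 0, "y": 0.001, "z": 0, "turn": 0, "fingers": 0.2},
    {"x": 0, "y": 0.0015, "z": 0, "turn": 0, "fingers": 0.2},
    {"x": 0, "y": 0.0015, "z": 0, "turn": 0, "fingers": 0.2},
    {"x": 0, "y": 0.0015, "z": 0, "turn": 0, "fingers": 0.2}
  ]
}}

```text
time: 27.85
position: [0.4323, 0.418, 0.0267]
ee_rot: [-1.57, 0.0, -1.314]
force: [-2.6, -1.7, 4.5]
opening: 0.387
```

Request:
{"name": "play_rows", "arguments": {
  "plan": [
    {"x": 0, "y": 0, "z": 0, "turn": 0, "fingers": 0.45},
    {"x": 0, "y": 0, "z": 0, "turn": 0, "fingers": 0.55},
    {"x": 0, "y": 0, "z": 0, "turn": 0, "fingers": 0.7},
    {"x": 0, "y": 0, "z": 0, "turn": 0, "fingers": 0.85},
    {"x": 0, "y": 0, "z": 0, "turn": 0, "fingers": 0.95},
    {"x": 0, "y": 0, "z": 0, "turn": 0, "fingers": 0.95},
    {"x": 0, "y": 0, "z": 0, "turn": 0, "fingers": 0.95},
    {"x": 0, "y": -0.03, "z": 0, "turn": 0, "fingers": 0.95}
  ]
}}

```text
time: 28.85
position: [0.431, 0.4162, 0.0539]
ee_rot: [-1.575, -0.004, -1.315]
force: [-0.1, -0.2, 0.4]
opening: 0.945
```

Request:
{"name": "play_rows", "arguments": {
  "plan": [
    {"x": 0, "y": -0.06, "z": 0, "turn": 0, "fingers": 1},
    {"x": 0, "y": -0.12, "z": 0, "turn": 0, "fingers": 1},
    {"x": 0, "y": -0.18, "z": 0, "turn": 0, "fingers": 1},
    {"x": -0.06, "y": -0.18, "z": -0.06, "turn": 0, "fingers": 1},
    {"x": -0.12, "y": -0.18, "z": -0.12, "turn": 0, "fingers": 1},
    {"x": -0.17, "y": -0.18, "z": -0.15, "turn": 0, "fingers": 1},
    {"x": -0.2, "y": -0.18, "z": -0.17, "turn": 0, "fingers": 1},
    {"x": -0.2, "y": -0.18, "z": -0.17, "turn": 0, "fingers": 1}
  ]
}}

```text
time: 29.85
position: [0.2141, 0.57, 0.2356]
ee_rot: [-1.571, 0.0, -1.31]
force: [0.2, -0.4, -0.1]
opening: 0.999
```

```bash
python3 - <<'E'
from h import *
go(.433,.4175,.027,14.7)
t=snap('top','top9'); s=snap('side','side9')
a=cv2.resize(t[140:345,125:495],(800,443),interpolation=cv2.INTER_CUBIC)
cv2.imwrite('pics/c9.png',cv2.convertScaleAbs(a,alpha=1.6))
E
```

```text
shift [0.2038 0.2085 0.1723] turn 0.0039 | pos [0.2141 0.57   0.2356] rpy [-90.    0.  -75.1] q6 [ 1.48  0.35 -0.01 -0.   -1.21  0.35] t 29.85 F [ 0.2 -0.4 -0.1] open 0.999
```

View pics/c9.png

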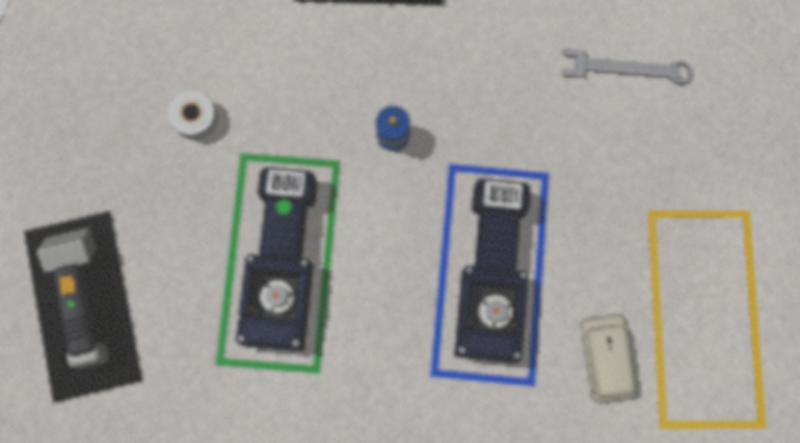

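Crop c9 shows both units inside their tapes with pumps seated. The scanner lies lengthwise on the mat, and the yellow outline is empty. One numeric check of the fits and bystanders, then I hand in.

```bash
python3 - <<'E'
from h import *
f=800/370; g=lambda p,z:px2w('top',(p[0]/f+125-.3,p[1]/f+140-.3),z)[:2]*1000
for n,c,yw,l,sc in (('green',(493,176),-3,(286,182),[(249,258),(308,265),(240,336),(296,344)]),('blue',(485,-91),-4,(503,193),[(467,268),(526,275),(459,350),(516,357)])):
    L=g(l,.051); d=np.mean([g(s,.046) for s in sc],0); v=L-d; o=d+v*55/145; a=np.arctan2(v[1],v[0])
    P=np.array([[110,35],[110,-35],[0,40],[0,-40],[-110,40],[-110,-40]]); rot=lambda t:np.array([[np.cos(t),-np.sin(t)],[np.sin(t),np.cos(t)]])
    W=P@rot(a).T+o; M=(W-c)@rot(np.radians(yw)); print(n,o.round(),np.degrees(a).round(1),'margins x',(126-abs(M[:,0]).max()).round(),'y',(55-abs(M[:,1]).max()).round())
A,B=[cv2.cvtColor(cv2.imread(f'pics/{x}.png'),cv2.COLOR_BGR2GRAY).astype(float) for x in('top0','top9')]
for n,(x0,x1,y0,y1) in dict(filter=(296,318,185,212),mouse=(393,422,283,330),roll=(200,226,180,206),wrench=(382,448,160,182)).items():
    (dx,dy),r=cv2.phaseCorrelate(A[y0:y1,x0:x1].copy(),B[y0:y1,x0:x1].copy(),cv2.createHanningWindow((x1-x0,y1-y0),cv2.CV_64F)); print(n,'shift px',round(dx,2),round(dy,2),round(r,2))
print(arm.sign_off())
E
```

```text
green [493. 171.] -3.3 margins x 16.0 y 10.0
blue [486. -93.] -4.6 margins x 15.0 y 13.0
filter shift px -0.24 0.38 0.8
mouse shift px -0.05 0.02 0.98
roll shift px 0.52 0.53 1.02
wrench shift px -0.01 -0.06 1.02
the job is handed in; nothing more can be done
None
```

The job is done and handed in at about 30 s of the 72 s allowed.

- **Finished analyser:** I slid it flat from the blue outline into the green one. By the last top image it clears the tape by about 16 mm lengthwise and 10 mm sideways.
- **Waiting analyser:** I slid it round the front of the mouse and behind the wrench into the blue outline. It clears the tape by about 15 mm lengthwise and 13 mm sideways. Both pumps were still in their pockets.
- **Scan:** I held the scanner level, about 100 mm from the label by the robot's position readings, for about 2 s. The label showed in the image where it was expected. Nothing in the interface confirms that the scanner actually read it.
- **Scanner return:** I laid it lengthwise on its mat, and the arm withdrew clear of everything.
- **Bystanders:** The mouse and wrench did not shift. The filter and roll checks gave about 0.5–0.7 pixel (1–2 mm). The arm never went near the roll and passed clear of the filter, so I take this as noise or changed shadow, but I did not check further.

The two cameras disagreed by about 4 mm on the analysers' starting positions. I used values between the two, within what the grip allowed.

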